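Load the slide tray past the sprung light shutter

ROBOT

A 6-joint arm with a two-finger parallel gripper is mounted at the origin on the work surface. World frame = base frame: x ahead of the robot, y to its left, z up, the work surface at z = 0. Lengths are in m, angles in rad, forces in N, time in s.
With the tool pointing down it reaches from about 0.4 to 0.825 m from the base axis. Payload 7 kg.
Tool frame: the origin (TCP) lies at the very end of the fingers, on their centre line; the grasp point (between the pads) lies 19 mm behind it; z points along the fingers, y is the line along which they close (so a half turn about z gives the same grasp; the last joint's range is limited). The gripper opens to 88 mm and grips with 3 to 60 N. Pads are 19 mm wide; open, the fingers measure 130 mm over their backs; the gripper's body (78 mm by 193 mm) begins 47 mm behind the grasp point.
Start: joints at [-1.03, 0.359, 0.012, 0, -1.224, -0.288], TCP at [0.169, -0.654, 0.227] pointing down, gripper open.
Joint ranges: [-3.07, 3.07], [-1.43, 2.12], [-1.02, 1.25], [-3.03, 1.67], [-3.05, -0], [-3.03, 3.03]. Speed limits (rad/s): [2.39, 2.39, 3.01, 3.14, 3.14, 3.14].

INTERFACE

Orientations are given as [roll, pitch, yaw] about the fixed x, y, z axes, in that order (R = Rz(yaw) Ry(pitch) Rx(roll)).
In Python, from station import arm gives the robot as it stands. The module is installed in compiled form; this text tells all that it offers.
- The arm moves only by the shell command python3 -m crank 'ROWS' [FORCE]. ROWS is JSON, a list of rows, each an object of numbers: "dx", "dy", "dz": the shift along the world's x, y, z in m; "twist": the turn about the world's z in degrees; "grip": the opening, from -1 (shut) to 1 (fully open). A call has exactly 5 rows; each row is the pose to reach, as a shift and turn from the pose commanded when the call began; what a row does not reach only later rows make up. A row lasts 1/12 s, in which the tool goes at most 41.7 mm and 7.16 degrees, less where a joint would pass 70% of its speed; a pose out of reach is approached as far as the arm can. A call with a gripper value outside its range is refused whole. The fingers move at their own pace and stop on an object; FORCE is the grip in N (left out, the last holds). Time passes only in rows, so rows that repeat a pose let the fingers close, or fill a call up. It gives the time, the measured TCP pose, the force, the opening and the grip force at its end, in the units of the state.
- arm.get_state(): the state, without advancing time (a new reading comes with each control period).
- arm.grab_frame(name): name is "side" or "top"; returns the picture (384x512x3 uint8, red, green, blue); there is no depth.
- arm.get_calibration(name): a dict with "fx", "fy", "cx", "cy" (pixels), "cam_to_world" (4x4, takes a point from camera to world coordinates). Camera axes: x right, y down, z forward; pixel columns grow to the right and rows downward; lengths in m; the calibration is good to about 2 mm. A picture is of the moment at which its call begins. get_calibration takes no time and is no camera call.
- arm.job_done(): hands the job in; it is judged then, once.
The state is a dict: "t": time; "q": joint angles; "qd": joint speeds; "joint_efforts": joint torques, N m; "eef_pos": TCP position; "ee_rot": TCP orientation; "force": force on the tool from outside, world axes, zero at the start; "moment": the same for the moment, N m; "width": finger opening in m; "gripper_force": force on a finger pad.
Only numpy, scipy, OpenCV 4.12 (cv2) and the standard library are available. Lean on these libraries where they do the work, as an engineer would, in place of code of your own. Each camera call takes 0.05 s, during which the arm holds its last target. There are 200 camera calls.

TASK

Load the slide tray into the scanner: with one fingertip push the orange bar sideways, away from the lane, to swing the light shutter up, and while you hold it open gently push the tray by its yellow handle plate along the lane until it is fully home against its end stop. The shutter must not touch the tray; only when the tray is home take the finger off the bar, so that the shutter falls shut behind it, and move clear. Push only: nothing is pinched or lifted, and the other things on the desk are left alone.

Things in the scene. Friction and masses are not known exactly. Their poses are not given: they have to be found in the camera images.
- scanner: Fixed black slide scanner with loading lane, one rigid piece. Origin on the desk, midway across the lane, in the port face; x = push direction (into the scanner), y = left of it (side of the orange bar), z up. Black snout: x 0 to 100 mm, 96 wide, 62 high, with a 64 mm wide tunnel, roof at z = 24. Tower behind: x 102 to 332 mm, 220 wide, 235 high.
- lane_mouth (a point): Open near end of the aluminium lane, on its floor's centre line, 242 mm before the port face (scanner x = -242, z = 4 mm). The lane is open on top up to the port; floor 4 mm above the desk; guide rails 64 mm apart inside, 4 mm thick, tops at z = 20 mm.
- end_stop (a point): Middle of the rubber end stop inside the tunnel, scanner x = 94 mm. The tray is fully home when its nose meets it: tray origin then at scanner x = 50 mm.
- shutter (a joint): Light shutter angle (rad): 0 = shut, grows as it swings up, to a stop at 1.13. Bright metal blade at scanner x = -6 to -3 mm; shut, it hangs across the lane, y -34 to 36, z 12 to 36 mm: above the tray's tongue, but stopping its slide frame dead. From 0.6 rad up the frame passes under freely. Spring and weight shut it; the bar needs about 1.5 N (shut) to 2.5 N (open) to hold it.
- shaft_mid (a point): Middle of the shutter's shaft (fixed), parallel to the lane at scanner y = 46, z = 38 mm (this point x = -144). It runs in two bearing blocks 14 mm wide (y), 44 mm high, at x = -72 and -218 mm. Swung up, the blade's free end stands up to 115 mm above the desk.
- bar_mid (a point): Middle of the orange bar: 8 mm round, parallel to the lane, scanner x = -52 to -236 mm, on thin cranks at its ends, free underneath. Axis at y = 46 + 42 sin(angle - 0.42), z = 38 + 42 cos(angle - 0.42) mm: shut y 29 z 76, at 0.85 rad y 63 z 76. A fingertip lowered on its lane side, end at z = 48 to 66 mm (over shaft and rail), pushes it to +y and can slide along it.
- tray: Loose slide tray, about 0.36 kg, in the lane (2 mm play each side); x along the push. Origin: underside centre of its aluminium frame, 88 (x) x 60 x 14 mm, with two glass slides. Behind it a tongue 24 mm wide, 5 thick, and at its end the yellow upright handle plate: x = -116 to -109 mm, 40 wide (y), 72 high. On the lane floor its origin is at z = 4 mm.
- handle_back (a point): Point on the rear (push) face of the tray's yellow handle plate, on its centre line, 60 mm above the tray's underside, 116 mm behind the tray's origin.
- oil_bottle: Bystander: small amber bottle, 32 mm across, 62 mm high; origin under its centre.
- circuit_board: Bystander: green circuit board on stand-offs, 85 x 56 x 22 mm; origin under its centre.
- slide_mailer: Bystander: blue slide box with white lid, 84 x 32 x 24 mm; origin under its centre.
Things that resemble listed ones, but are neither listed nor needed, are in the scene too. There is more than one size of the tray; the one meant has the size given above.

How it is judged:
On the way, in this order (a step that is already met when the one before it is completed fails the run):
1. the shutter is held open by the bar while the tray is still in front of it (value of joint shutter above 0.55 rad and contact force between the fingers and shutter above 0.3 N and x of tray in the frame of scanner below -0.047 m), for 0.1 s.
2. the tray passes under the shutter, which is still held open (value of joint shutter above 0.5 rad and contact force between the fingers and shutter above 0.3 N and x of tray in the frame of scanner between -0.03 and 0.035 m), for 0.05 s.
3. the tray is fully home while the shutter is still held open (value of joint shutter above 0.5 rad and contact force between the fingers and shutter above 0.3 N and x of tray in the frame of scanner above 0.0455 m), for 0.05 s.
At the end, for the whole second after the job is handed in: The tray lies flat in the lane, at rest, fully home (within 4.5 mm of its end stop), and the shutter is shut behind it (below 0.08 rad); the shutter was held open by the fingers from before the tray reached it until the tray was home (x of tray in the frame of scanner above 0.0455 m and z of tray in the frame of scanner below 0.007 m and value of joint shutter below 0.08 rad and linear speed of tray below 0.01 m/s); the robot touches nothing.
It fails at once if the shutter presses on the tray, or the tray is run into it (contact force between shutter and tray above 0.8 N).
It fails at once if the tray is lifted or tipped (z of tray in the frame of scanner above 0.014 m or angle between tray's own z axis and vertical above 0.12 rad).
It fails at once if the tray is pinched or pushed with more than 20 N (contact force between the fingers and tray above 20 N).
It fails at once if a bystander is disturbed (distance of any of oil_bottle, circuit_board, slide_mailer from where it was at the start of the episode above 0.02 m).
It also fails if it takes over 38 s, if anything falls off the work surface, if the arm or the gripper's body presses on something with over 40 N, if the wrist force passes 120 N, or if a joint passes its speed limit or range.

## Working session

There is one attempt and no reset: what is moved stays moved. The work goes in short steps, Python scripts to look and compute and a shell command to move; the robot and the scene stay as the last step left them, time stands still between calls to the robot, and variables do not carry over. Pictures are saved under pics/ and viewed, at most 10 in all, crops included, and the job is handed in when it is done.

```bash
mkdir -p pics
python3 - <<'E'
from station import arm
import cv2,numpy as np
for n in("side","top"):
    f=arm.grab_frame(n); cv2.imwrite(f"pics/{n}0.png",cv2.resize(f[:,:,::-1],None,fx=1.5,fy=1.5,interpolation=cv2.INTER_CUBIC)); np.save(f"{n}0.npy",f)
    c=arm.get_calibration(n); print(n,c["fx"],c["cx"],c["cy"],np.round(c["cam_to_world"],3).tolist())
s=arm.get_state();print(s["t"],s["eef_pos"],s["ee_rot"],s["width"],s["force"])
E
```

```text
side 412.0577503387532 256.393878938462 192.92972418665602 [[0.976, -0.131, 0.173, 0.287], [-0.216, -0.492, 0.843, -1.184], [-0.026, -0.861, -0.509, 0.757], [0.0, 0.0, 0.0, 1.0]]
top 417.8410059148675 252.43459794018176 196.60441105707528 [[-0.021, -0.985, 0.173, 0.318], [-1.0, 0.02, -0.008, -0.022], [0.004, -0.173, -0.985, 1.197], [0.0, 0.0, 0.0, 1.0]]
0.1 [ 0.16868459 -0.65313683  0.22572144] [ 3.14009631e+00 -1.71242880e-04 -2.88889614e+00] 0.08755504699341055 [-0.11814075 -0.38053777 -1.06145161]
```

View pics/side0.png

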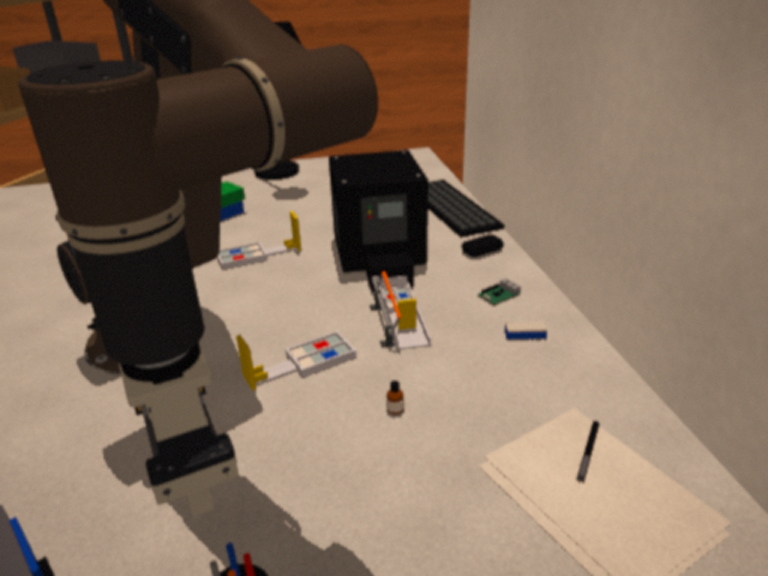

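View pics/top0.png

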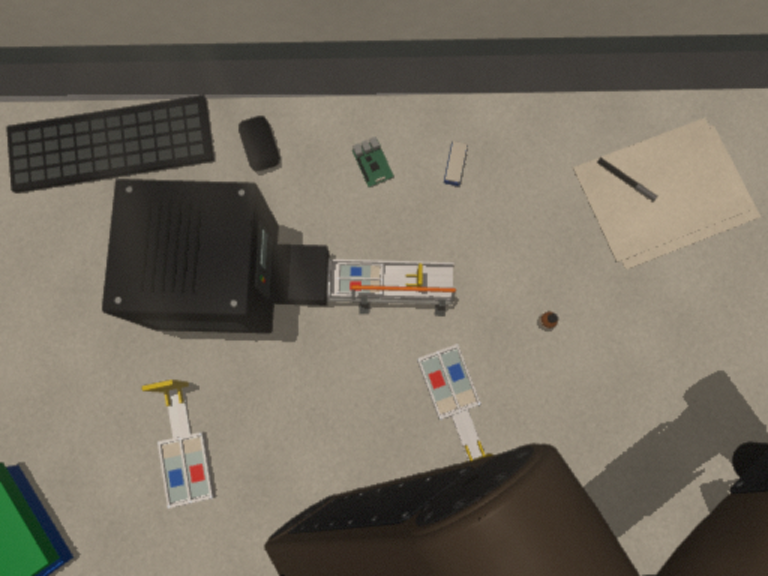

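The side view shows the lane at about (400,310), with the orange bar from (385,275) to (398,318), the handle plate at (407,314) and the oil bottle at (395,400). In the top view the lane runs from (455,283) to the port at (328,275), and the bar from (352,288) to (456,290).

There are three tray candidates in the top view:
- (385,278), in the lane.
- (450,385), loose on the desk.
- (185,470), loose on the desk.

Only the first lies in the lane as described. I'll confirm it in a crop and measure the bar and handle.

```bash
cat > h.py <<'E'
from station import arm
import numpy as np,cv2
C={n:arm.get_calibration(n) for n in("side","top")}
def ray(n,uv):
    c=C[n];T=np.array(c["cam_to_world"]);uv=np.atleast_2d(uv).astype(float)
    d=np.c_[(uv[:,0]-c["cx"])/c["fx"],(uv[:,1]-c["cy"])/c["fy"],np.ones(len(uv))]
    return T[:3,3],d@T[:3,:3].T
def cast(n,uv,z):
    o,d=ray(n,uv);return o+d*((z-o[2])/d[:,2])[:,None]
def proj(n,P):
    c=C[n];T=np.linalg.inv(np.array(c["cam_to_world"]));p=np.atleast_2d(P)@T[:3,:3].T+T[:3,3]
    return np.c_[p[:,0]/p[:,2]*c["fx"]+c["cx"],p[:,1]/p[:,2]*c["fy"]+c["cy"]]
def mask(f,lo,hi,box):
    m=cv2.inRange(cv2.cvtColor(f,cv2.COLOR_RGB2HSV),lo,hi);r=np.zeros_like(m);x0,y0,x1,y1=box
    r[y0:y1,x0:x1]=m[y0:y1,x0:x1];return np.argwhere(r>0)[:,::-1].astype(float)
E
python3 - <<'E'
from h import *
t=np.load("top0.npy");s=np.load("side0.npy")
bt=mask(t,(4,170,120),(16,255,255),(215,165,320,215))
P=cast("top",bt,.076);vx,vy,x0,y0=cv2.fitLine(P[:,:2].astype(np.float32),cv2.DIST_HUBER,0,.01,.01).ravel()
if vy<0: vx,vy=-vx,-vy
q=(P[:,:2]-[x0,y0])@[vx,vy];print("bar n",len(bt),"ends",q.min(),q.max(),"len",np.ptp(q))
u=np.array([vx,vy]);l=np.array([-vy,vx]);mid=np.array([x0,y0])+u*(q.min()+q.max())/2
O=mid+144*.001*u-.029*l
print("dir deg",np.degrees(np.arctan2(vy,vx)),"mid",mid,"origin",O)
np.save("frame.npy",np.r_[O,u])
def sc(P): P=np.asarray(P);d=P[:,:2]-O;return np.c_[d@u,d@l]*1000
# handle in top: rear face top edge z=.076
h=mask(t,(20,120,90),(32,255,255),(265,165,300,200));print("handle px",len(h),h.min(0),h.max(0));H=sc(cast("top",h,.076));print(H.min(0),H.max(0))
h=mask(s,(20,120,90),(32,255,255),(255,185,290,225));print("side handle",len(h),h.min(0),h.max(0))
W=lambda x,y,z:np.r_[O+u*x/1000+l*y/1000,z/1000]
pts=[W(-242,34,4),W(-242,-34,4),W(-242,36,20),W(-242,-36,20),W(0,48,62),W(0,-48,62),W(-52,29,76),W(-236,29,76),W(-218,46,44),W(-72,46,44)]
for n,f,b in(("top",t,(205,155,320,225)),("side",s,(220,150,310,240))):
    x0_,y0_,x1,y1=b;k=6;g=cv2.resize(f[y0_:y1,x0_:x1,::-1],None,fx=k,fy=k,interpolation=cv2.INTER_CUBIC)
    for p in proj(n,np.array(pts)): cv2.circle(g,tuple(int(v) for v in ((p-[x0_,y0_]+.5)*k)),4,(255,0,255),1)
    cv2.imwrite(f"pics/{n}1.png",g)
print(W(-242,0,4))
E
```

```text
bar n 127 ends -0.09530271114878501 0.09322531966458318 len 0.1885280308133682
dir deg 87.26893 mid [ 0.52690134 -0.07507563] origin [0.56272973 0.06737902]
handle px 77 [271. 176.] [281. 190.]
[-178.04943173  -16.71757092] [-150.39542816   23.22248379]
side handle 218 [265. 199.] [277. 219.]
[ 0.55119889 -0.17434611  0.004     ]
```

View pics/top1.png

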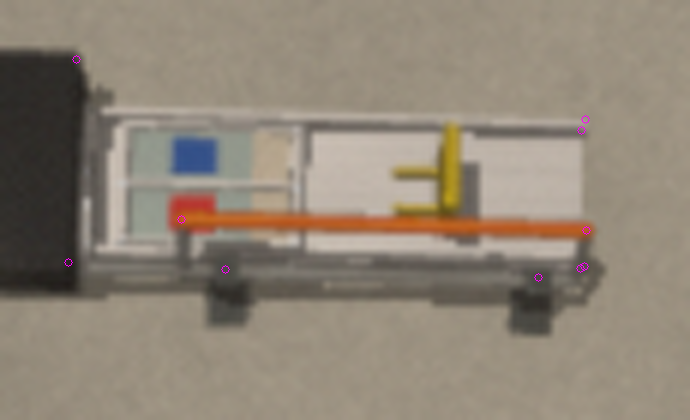

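View pics/side1.png

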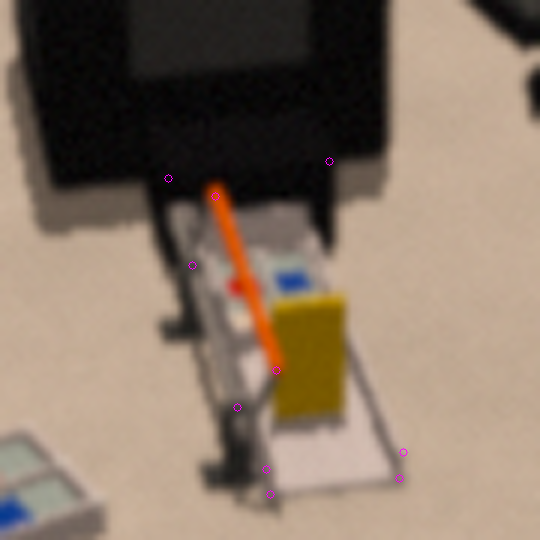

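The crops confirm the target: the tray in the lane has its yellow plate at (450,168) and its frame at (95–300, 115–250) in the top crop. In the side crop, the projected bar ends and mouth corners fall on the image.

Results in the scanner frame:
- Heading is about 87.5°, with the origin near (0.562, 0.0675).
- The bar's length checks out at 188 mm against 184.
- The handle's rear face is at about x = -177, so the tray origin is at about -61.

Plan: line up the closing axis across the lane with about a 30 mm opening. One finger pushes the bar outward and the other pushes the plate. First, move above the lane.

```bash
R='';
python3 -m crank '[{"dx":0.02,"dy":0.026,"dz":0,"twist":3.6,"grip":-0.32},{"dx":0.04,"dy":0.052,"dz":0,"twist":7.3,"grip":-0.32},{"dx":0.06,"dy":0.078,"dz":0,"twist":10.9,"grip":-0.32},{"dx":0.08,"dy":0.104,"dz":0,"twist":14.6,"grip":-0.32},{"dx":0.1,"dy":0.13,"dz":0,"twist":18.2,"grip":-0.32}]' 10
python3 -m crank '[{"dx":0.02,"dy":0.026,"dz":0,"twist":3.6,"grip":-0.32},{"dx":0.04,"dy":0.052,"dz":0,"twist":7.3,"grip":-0.32},{"dx":0.06,"dy":0.078,"dz":0,"twist":10.9,"grip":-0.32},{"dx":0.08,"dy":0.104,"dz":0,"twist":14.6,"grip":-0.32},{"dx":0.1,"dy":0.13,"dz":0,"twist":18.2,"grip":-0.32}]'
python3 -m crank '[{"dx":0.02,"dy":0.026,"dz":0,"twist":3.6,"grip":-0.32},{"dx":0.04,"dy":0.052,"dz":0,"twist":7.3,"grip":-0.32},{"dx":0.06,"dy":0.078,"dz":0,"twist":10.9,"grip":-0.32},{"dx":0.08,"dy":0.104,"dz":0,"twist":14.6,"grip":-0.32},{"dx":0.1,"dy":0.13,"dz":0,"twist":18.2,"grip":-0.32}]'
```

```text
t: 0.52
eef_pos: [0.2692, -0.5221, 0.2261]
ee_rot: [3.141, -0.0, -2.568]
force: [0.8, 0.6, 0.3]
width: 0.0601
gripper_force: 0.0
t: 0.93
eef_pos: [0.3693, -0.392, 0.2264]
ee_rot: [3.141, 0.0, -2.25]
force: [1.5, -1.3, -0.4]
width: 0.0315
gripper_force: 0.0
t: 1.35
eef_pos: [0.4694, -0.262, 0.2265]
ee_rot: [3.141, 0.0, -1.933]
force: [0.9, -0.8, -0.0]
width: 0.0298
gripper_force: 0.0
```

```bash
python3 -m crank '[{"dx":0.02,"dy":0.026,"dz":0,"twist":3.6,"grip":-0.32},{"dx":0.04,"dy":0.052,"dz":0,"twist":7.3,"grip":-0.32},{"dx":0.06,"dy":0.078,"dz":0,"twist":10.9,"grip":-0.32},{"dx":0.08,"dy":0.104,"dz":0,"twist":14.6,"grip":-0.32},{"dx":0.101,"dy":0.131,"dz":0,"twist":18.2,"grip":-0.32}]'
python3 -m crank '[{"dx":0,"dy":0,"dz":-0.03,"grip":-0.32},{"dx":0,"dy":0,"dz":-0.06,"grip":-0.32},{"dx":0,"dy":0,"dz":-0.09,"grip":-0.32},{"dx":0,"dy":0,"dz":-0.11,"grip":-0.32},{"dx":0,"dy":0,"dz":-0.12,"grip":-0.32}]'
python3 - <<'E'
from h import *
import cv2
f=arm.grab_frame("side");np.save("side2.npy",f)
cv2.imwrite("pics/side2.png",cv2.resize(f[130:260,190:330,::-1],None,fx=4.5,fy=4.5,interpolation=cv2.INTER_CUBIC))
s=arm.get_state();print(s["eef_pos"],proj("side",s["eef_pos"]))
E
```

```text
t: 1.77
eef_pos: [0.5702, -0.1311, 0.2263]
ee_rot: [3.141, 0.0, -1.615]
force: [-0.4, -1.0, -0.1]
width: 0.0295
gripper_force: 0.0
[ 0.57385421 -0.12764375  0.22596186] [[278.63415376 158.88756199]]invalid input at $[0]: expected keys dx, dy, dz, twist, grip
```

View pics/side2.png

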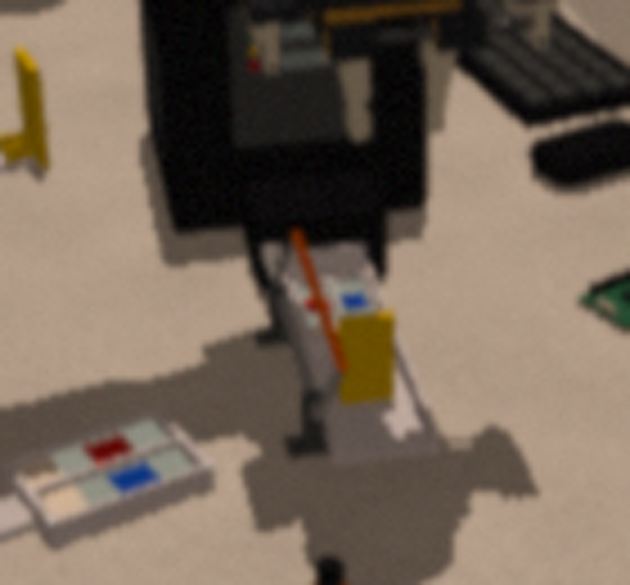

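The fingers hang at (357,140) and (435,120) in the crop, above and behind the plate, with the bar still shut. The last call was refused because it lacked the twist key, so I'll send the descent again.

```bash
python3 -m crank '[{"dx":0,"dy":-0.003,"dz":-0.03,"twist":0,"grip":-0.32},{"dx":0,"dy":-0.003,"dz":-0.06,"twist":0,"grip":-0.32},{"dx":0,"dy":-0.003,"dz":-0.09,"twist":0,"grip":-0.32},{"dx":0,"dy":-0.003,"dz":-0.11,"twist":0,"grip":-0.32},{"dx":0,"dy":-0.003,"dz":-0.12,"twist":0,"grip":-0.32}]'
python3 - <<'E'
from h import *
import cv2
f=arm.grab_frame("side");np.save("side3.npy",f)
g=arm.grab_frame("top")
k=lambda a:cv2.resize(a,(400,400),interpolation=cv2.INTER_CUBIC)
cv2.imwrite("pics/s3.png",np.hstack([k(f[130:250,210:330,::-1]),k(g[130:250,205:325,::-1])]))
s=arm.get_state();print(s["eef_pos"],s["force"])
E
```

```text
t: 2.23
eef_pos: [0.5677, -0.1354, 0.1032]
ee_rot: [3.137, -0.0, -1.619]
force: [-0.2, -0.4, 0.3]
width: 0.0298
gripper_force: 0.0
[ 0.56853713 -0.1356211   0.10469546] [-0.32941885 -0.20306807  0.07900848]
```

View pics/s3.png

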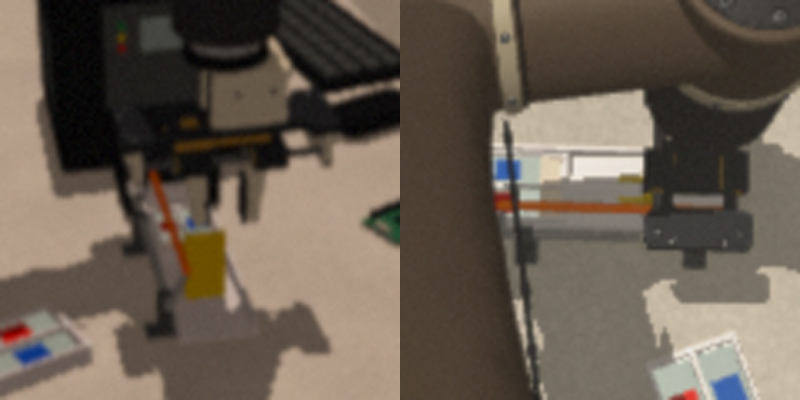

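The tips are at about (200,225) and (250,218), both behind the plate and on the lane side of the bar. Next I lower to z = 58 mm, then press the bar outward.

```bash
python3 -m crank '[{"dx":0.004,"dy":0,"dz":0,"twist":0,"grip":-0.32},{"dx":0.004,"dy":0,"dz":-0.015,"twist":0,"grip":-0.32},{"dx":0.004,"dy":0,"dz":-0.03,"twist":0,"grip":-0.32},{"dx":0.004,"dy":0,"dz":-0.042,"twist":0,"grip":-0.32},{"dx":0.004,"dy":0,"dz":-0.047,"twist":0,"grip":-0.32}]'
python3 -m crank '[{"dx":-0.002,"dy":0,"dz":0,"twist":0,"grip":-0.32},{"dx":-0.005,"dy":0,"dz":0,"twist":0,"grip":-0.32},{"dx":-0.008,"dy":0,"dz":0,"twist":0,"grip":-0.32},{"dx":-0.012,"dy":0,"dz":0,"twist":0,"grip":-0.32},{"dx":-0.016,"dy":0,"dz":0,"twist":0,"grip":-0.32}]'
```

```text
t: 2.75
eef_pos: [0.5745, -0.1355, 0.0599]
ee_rot: [-3.141, 0.0, -1.618]
force: [0.1, 0.8, -0.1]
width: 0.0297
gripper_force: 0.0
t: 3.17
eef_pos: [0.5584, -0.1355, 0.0606]
ee_rot: [-3.139, 0.0, -1.618]
force: [2.6, 0.1, 2.5]
width: 0.0297
gripper_force: 1.4
```

```bash
python3 -m crank '[{"dx":-0.005,"dy":0,"dz":0,"twist":0,"grip":-0.32},{"dx":-0.01,"dy":0,"dz":0,"twist":0,"grip":-0.32},{"dx":-0.015,"dy":0,"dz":0,"twist":0,"grip":-0.32},{"dx":-0.02,"dy":0,"dz":0,"twist":0,"grip":-0.32},{"dx":-0.023,"dy":0,"dz":0,"twist":0,"grip":-0.32}]'
python3 -m crank '[{"dx":-0.003,"dy":0,"dz":0,"twist":0,"grip":-0.32},{"dx":-0.006,"dy":0,"dz":0,"twist":0,"grip":-0.32},{"dx":-0.006,"dy":0,"dz":0,"twist":0,"grip":-0.32},{"dx":-0.006,"dy":0,"dz":0,"twist":0,"grip":-0.32},{"dx":-0.006,"dy":0,"dz":0,"twist":0,"grip":-0.32}]'
python3 - <<'E'
from h import *
import cv2
f=arm.grab_frame("side");np.save("side4.npy",f)
g=arm.grab_frame("top")
k=lambda a:cv2.resize(a,(400,400),interpolation=cv2.INTER_CUBIC)
cv2.imwrite("pics/s4.png",np.hstack([k(f[140:240,220:320,::-1]),k(g[130:250,205:325,::-1])]))
s=arm.get_state();print(s["eef_pos"],s["force"])
d=np.array(s["eef_pos"][:2])-[.5622,.0675];print("scanner xy",d@[.0436,.999],d@[-.999,.0436])
E
```

```text
t: 3.58
eef_pos: [0.534, -0.1353, 0.0596]
ee_rot: [3.141, 0.0, -1.618]
force: [2.5, 2.0, -0.6]
width: 0.0297
gripper_force: 1.1
t: 4.0
eef_pos: [0.5289, -0.1355, 0.0595]
ee_rot: [3.141, -0.0, -1.618]
force: [2.2, 0.3, -0.1]
width: 0.0294
gripper_force: 1.0
[ 0.5289818  -0.1355463   0.05951012] [ 1.96319381 -0.00217335 -0.17097951]
scanner xy -0.20429156604740106 0.024332158310404525
```

View pics/s4.png

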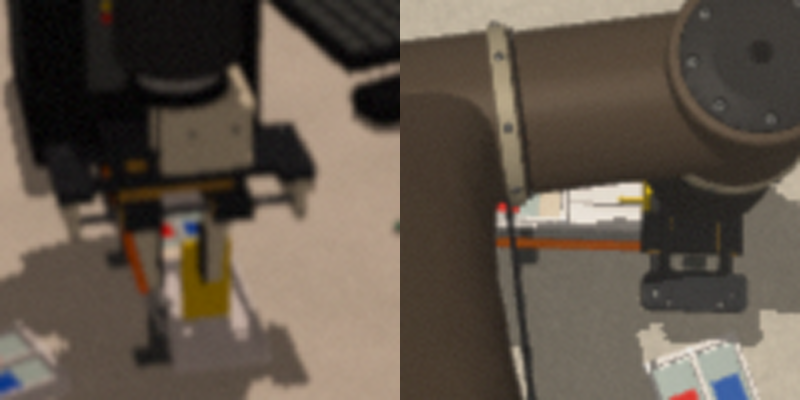

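The bar (orange, left crop (135,265)) is swung out and finger A is on it. Finger B at (213,250) stands centred behind the plate, about 18 mm short. I'll check the shutter angle from the bar, then push at about 60 mm/s.

```bash
python3 - <<'E'
from h import *
g=arm.grab_frame("top");b=mask(g,(4,170,100),(16,255,255),(235,195,278,215))
P=cast("top",b,.076)[:,:2]-[.5622,.0675];y=P@[-.999,.0436];x=P@[.0436,.999]
print(len(b),x.min(),x.max(),np.median(y),"angle",.42+np.arcsin((np.median(y)-.046)/.042), np.polyfit(x,y,1))
E
python3 -m crank '[{"dx":0,"dy":0.003,"dz":0,"twist":0,"grip":-0.32},{"dx":0.0003,"dy":0.007,"dz":0,"twist":0,"grip":-0.32},{"dx":0.0005,"dy":0.011,"dz":0,"twist":0,"grip":-0.32},{"dx":0.0007,"dy":0.015,"dz":0,"twist":0,"grip":-0.32},{"dx":0.0008,"dy":0.018,"dz":0,"twist":0,"grip":-0.32}]'
```

```text
93 -0.16493578933905648 -0.05345633933107372 0.059708918144950496 angle 0.7524954443035229 [-0.00934673  0.05862309]
t: 4.57
eef_pos: [0.5296, -0.1172, 0.0596]
ee_rot: [3.141, -0.0, -1.618]
force: [2.1, -3.1, -0.4]
width: 0.0299
gripper_force: 1.9
```

```bash
python3 -m crank '[{"dx":-0.001,"dy":0.004,"dz":0,"twist":0,"grip":-0.32},{"dx":-0.002,"dy":0.008,"dz":0,"twist":0,"grip":-0.32},{"dx":-0.002,"dy":0.012,"dz":0,"twist":0,"grip":-0.32},{"dx":-0.002,"dy":0.016,"dz":0,"twist":0,"grip":-0.32},{"dx":-0.002,"dy":0.020,"dz":0,"twist":0,"grip":-0.32}]'
python3 - <<'E'
from h import *
g=arm.grab_frame("top");cv2.imwrite("pics/t5.png",cv2.resize(g[130:250,205:325,::-1],(500,500)));b=mask(g,(4,170,100),(16,255,255),(235,195,278,215))
P=cast("top",b,.076)[:,:2]-[.5622,.0675];y=P@[-.999,.0436]
print(len(b),np.median(y),"angle",.42+np.arcsin((np.median(y)-.046)/.042))
s=arm.get_state();print(s["eef_pos"],s["force"])
d=np.array(s["eef_pos"][:2])-[.5622,.0675];print("scanner xy",d@[.0436,.999],d@[-.999,.0436])
E
```

```text
t: 4.98
eef_pos: [0.5275, -0.0971, 0.0596]
ee_rot: [3.142, -0.0, -1.618]
force: [2.3, -2.9, -0.1]
width: 0.0301
gripper_force: 2.0
59 0.06329059114330615 angle 0.8442975726001507
[ 0.52764675 -0.09659364  0.05956027] [ 1.50690366 -1.38460707 -0.02206818]
scanner xy -0.1654360677670464 0.027364214421106363
```

View pics/t5.png

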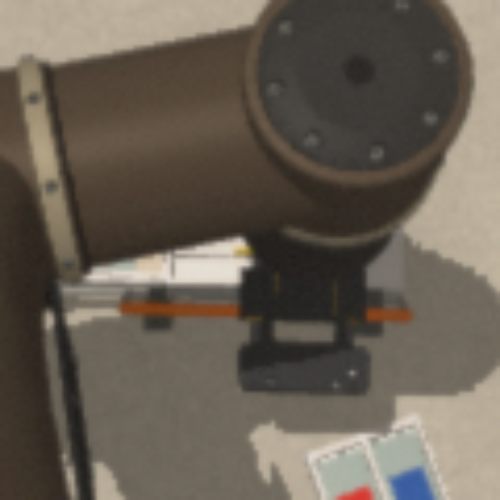

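The view shows the bar at (180,310)–(410,315) held out at an angle of 0.84. The tray is advancing, with its handle at (243,250) next to the gripper. I'll keep pushing along the bar.

```bash
python3 -m crank '[{"dx":0.0001,"dy":0.005,"dz":0,"twist":0,"grip":-0.32},{"dx":0.0003,"dy":0.01,"dz":0,"twist":0,"grip":-0.32},{"dx":0.0005,"dy":0.015,"dz":0,"twist":0,"grip":-0.32},{"dx":0.0007,"dy":0.02,"dz":0,"twist":0,"grip":-0.32},{"dx":0.0009,"dy":0.025,"dz":0,"twist":0,"grip":-0.32}]'
python3 -m crank '[{"dx":0.0001,"dy":0.005,"dz":0,"twist":0,"grip":-0.32},{"dx":0.0003,"dy":0.01,"dz":0,"twist":0,"grip":-0.32},{"dx":0.0005,"dy":0.015,"dz":0,"twist":0,"grip":-0.32},{"dx":0.0007,"dy":0.02,"dz":0,"twist":0,"grip":-0.32},{"dx":0.0009,"dy":0.025,"dz":0,"twist":0,"grip":-0.32}]'
python3 -m crank '[{"dx":0.0001,"dy":0.005,"dz":0,"twist":0,"grip":-0.32},{"dx":0.0003,"dy":0.01,"dz":0,"twist":0,"grip":-0.32},{"dx":0.0005,"dy":0.015,"dz":0,"twist":0,"grip":-0.32},{"dx":0.0007,"dy":0.02,"dz":0,"twist":0,"grip":-0.32},{"dx":0.0009,"dy":0.023,"dz":0,"twist":0,"grip":-0.32}]'
python3 - <<'E'
from h import *
s=arm.get_state()
d=np.array(s["eef_pos"][:2])-[.5622,.0675];print("scanner xy",d@[.0436,.999],d@[-.999,.0436])
E
```

```text
t: 5.45
eef_pos: [0.5285, -0.0721, 0.0596]
ee_rot: [-3.142, -0.0, -1.618]
force: [2.4, -4.3, 0.8]
width: 0.0297
gripper_force: 2.2
t: 5.87
eef_pos: [0.5294, -0.047, 0.0596]
ee_rot: [3.142, -0.0, -1.618]
force: [1.5, -3.7, 0.7]
width: 0.0298
gripper_force: 2.3
t: 6.28
eef_pos: [0.5303, -0.0239, 0.0595]
ee_rot: [3.141, -0.0, -1.618]
force: [1.8, -4.0, 1.4]
width: 0.0294
gripper_force: 2.4
scanner xy -0.09271390150137584 0.02790163352197369
```

Expected contact with the stop is about 17 mm further on, so I'll slow down and watch the force.

```bash
python3 -m crank '[{"dx":0.0001,"dy":0.002,"dz":0,"twist":0,"grip":-0.32},{"dx":0.0002,"dy":0.004,"dz":0,"twist":0,"grip":-0.32},{"dx":0.0003,"dy":0.006,"dz":0,"twist":0,"grip":-0.32},{"dx":0.0004,"dy":0.008,"dz":0,"twist":0,"grip":-0.32},{"dx":0.0005,"dy":0.01,"dz":0,"twist":0,"grip":-0.32}]'
python3 -m crank '[{"dx":0,"dy":0.001,"dz":0,"twist":0,"grip":-0.32},{"dx":0,"dy":0.002,"dz":0,"twist":0,"grip":-0.32},{"dx":0,"dy":0.003,"dz":0,"twist":0,"grip":-0.32},{"dx":0.0001,"dy":0.004,"dz":0,"twist":0,"grip":-0.32},{"dx":0.0002,"dy":0.004,"dz":0,"twist":0,"grip":-0.32}]'
```

```text
t: 6.7
eef_pos: [0.5308, -0.0145, 0.0596]
ee_rot: [3.142, -0.0, -1.618]
force: [2.6, -4.4, 1.3]
width: 0.0299
gripper_force: 2.4
t: 7.12
eef_pos: [0.5309, -0.0111, 0.0596]
ee_rot: [3.141, -0.001, -1.618]
force: [3.3, -7.9, 1.9]
width: 0.0298
gripper_force: 4.8
```

```bash
python3 -m crank '[{"dx":0,"dy":0.0005,"dz":0,"twist":0,"grip":-0.32},{"dx":0,"dy":0.001,"dz":0,"twist":0,"grip":-0.32},{"dx":0,"dy":0.001,"dz":0,"twist":0,"grip":-0.32},{"dx":0,"dy":0.001,"dz":0,"twist":0,"grip":-0.32},{"dx":0,"dy":0.001,"dz":0,"twist":0,"grip":-0.32}]'
python3 - <<'E'
from h import *
f=arm.grab_frame("side");g=arm.grab_frame("top")
k=lambda a:cv2.resize(a,(400,400),interpolation=cv2.INTER_CUBIC)
cv2.imwrite("pics/s6.png",np.hstack([k(f[140:240,220:320,::-1]),k(g[130:250,205:325,::-1])]))
E
```

```text
t: 7.53
eef_pos: [0.5309, -0.0109, 0.0597]
ee_rot: [3.141, -0.002, -1.619]
force: [3.4, -12.3, 1.5]
width: 0.0298
gripper_force: 7.0
```

View pics/s6.png

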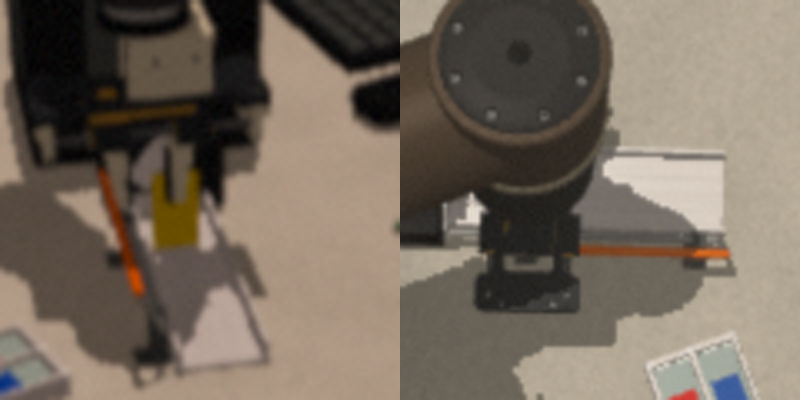

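The tray is up against something firm: a further 1 mm commanded gave only 0.2 mm of motion, and the force rose to 12 N. The view shows the plate at (175,210) with finger B on it, and the bar still held out. I'll verify the plate's position relative to the lane before letting go.

Run:
```python
from h import *
f=arm.grab_frame("side");O=np.array([.5622,.0675]);a=np.radians(88);u=np.array([np.cos(a),np.sin(a)]);l=np.array([-u[1],u[0]])
O=np.array([.5269,-.0751])+.144*u-.029*l
def sc(uv,z): d=cast("side",uv,z)[:,:2]-O;return np.round(np.c_[d@u,d@l]*1000,1)
for nm,im in(("start",np.load("side0.npy")),("now",f)):
    h=mask(im,(20,120,60),(32,255,255),(252,180,290,225));c=np.unique(h[:,0])
    r=[(x,h[h[:,0]==x,1].max()+.5,h[h[:,0]==x,1].min()-.5) for x in c if (h[:,0]==x).sum()>12]
    r=np.array(r);print(nm,len(r));
    print(" bottom z=4..9",np.median(sc(r[:,[0,1]],.006),0)," top z=76",np.median(sc(r[:,[0,2]],.076),0))
s=arm.get_state();d=np.array(s["eef_pos"][:2])-O;print(d@u,d@l,s["force"])
```

```text
start 10
 bottom z=4..9 [-179.55   -0.6 ]  top z=76 [-170.75   -3.05]
now 6
 bottom z=4..9 [-66.    3.5]  top z=76 [-57.25   4.95]
-0.07968876250731509 0.027267990426882844 [  3.05699017 -12.12050409   1.53893262]
```

The plate's lower rear edge reads x = -66 mm, exactly the home value. I'll back off the plate first, then ease the bar shut and rise clear.

```bash
python3 -m crank '[{"dx":0,"dy":-0.002,"dz":0,"twist":0,"grip":-0.32},{"dx":0,"dy":-0.004,"dz":0,"twist":0,"grip":-0.32},{"dx":-0.0002,"dy":-0.008,"dz":0,"twist":0,"grip":-0.32},{"dx":-0.0004,"dy":-0.012,"dz":0,"twist":0,"grip":-0.32},{"dx":-0.0004,"dy":-0.014,"dz":0,"twist":0,"grip":-0.32}]'
python3 -m crank '[{"dx":0.006,"dy":0,"dz":0,"twist":0,"grip":-0.32},{"dx":0.012,"dy":0,"dz":0,"twist":0,"grip":-0.32},{"dx":0.018,"dy":0,"dz":0,"twist":0,"grip":-0.32},{"dx":0.024,"dy":0,"dz":0,"twist":0,"grip":-0.32},{"dx":0.03,"dy":0,"dz":0,"twist":0,"grip":-0.32}]'
python3 -m crank '[{"dx":0.005,"dy":0,"dz":0,"twist":0,"grip":-0.32},{"dx":0.01,"dy":0,"dz":0,"twist":0,"grip":-0.32},{"dx":0.015,"dy":0,"dz":0,"twist":0,"grip":-0.32},{"dx":0.018,"dy":0,"dz":0,"twist":0,"grip":-0.32},{"dx":0.018,"dy":0,"dz":0,"twist":0,"grip":-0.32}]'
python3 -m crank '[{"dx":0,"dy":0,"dz":0.02,"twist":0,"grip":-0.32},{"dx":0,"dy":0,"dz":0.05,"twist":0,"grip":-0.32},{"dx":0,"dy":0,"dz":0.08,"twist":0,"grip":-0.32},{"dx":0,"dy":0,"dz":0.11,"twist":0,"grip":-0.32},{"dx":0,"dy":0,"dz":0.14,"twist":0,"grip":-0.32}]'
python3 -m crank '[{"dx":0,"dy":-0.03,"dz":0,"twist":0,"grip":-0.32},{"dx":0,"dy":-0.06,"dz":0,"twist":0,"grip":-0.32},{"dx":0,"dy":-0.09,"dz":0,"twist":0,"grip":-0.32},{"dx":0,"dy":-0.1,"dz":0,"twist":0,"grip":-0.32},{"dx":0,"dy":-0.1,"dz":0,"twist":0,"grip":-0.32}]'
python3 - <<'E'
from h import *
f=arm.grab_frame("side");g=arm.grab_frame("top")
k=lambda a:cv2.resize(a,(400,400),interpolation=cv2.INTER_CUBIC)
cv2.imwrite("pics/s7.png",np.hstack([k(f[140:240,220:320,::-1]),k(g[130:250,205:325,::-1])]))
E
```

```text
t: 8.1
eef_pos: [0.5307, -0.0235, 0.0595]
ee_rot: [-3.141, 0.0, -1.618]
force: [2.0, 1.8, -0.3]
width: 0.0298
gripper_force: 1.1
t: 8.52
eef_pos: [0.5611, -0.0235, 0.0592]
ee_rot: [3.141, -0.0, -1.618]
force: [1.3, -0.2, -0.5]
width: 0.0296
gripper_force: 0.5
t: 8.93
eef_pos: [0.5791, -0.0235, 0.0594]
ee_rot: [3.141, -0.0, -1.618]
force: [0.0, -0.5, -0.6]
width: 0.0297
gripper_force: 0.0
t: 9.35
eef_pos: [0.5779, -0.0236, 0.201]
ee_rot: [3.141, 0.0, -1.618]
force: [0.4, 0.0, -0.5]
width: 0.03
gripper_force: 0.0
t: 9.77
eef_pos: [0.578, -0.1255, 0.1994]
ee_rot: [3.141, -0.0, -1.621]
force: [0.3, -0.1, 0.8]
width: 0.0297
gripper_force: 0.0
```

View pics/s7.png

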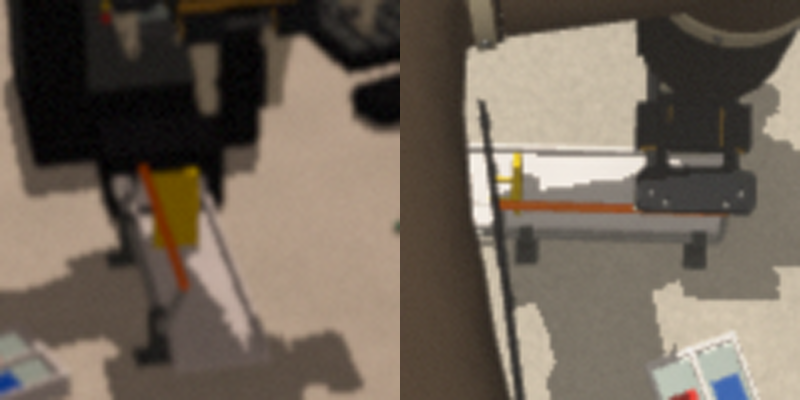

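The bar is back at its shut position, (145,168)–(183,288), the plate sits close to the port at (178,208), and the arm is clear. One numeric check before handing in.

Run:
```python
from h import *
f=arm.grab_frame("side");s0=np.load("side0.npy")
for im in(s0,f):
    b=mask(im,(4,170,100),(16,255,255),(245,178,285,218));print(len(b),b.min(0),b.max(0),b.mean(0))
h=mask(f,(20,120,60),(32,255,255),(252,180,290,225))
r=np.array([(x,h[h[:,0]==x,1].max()+.5) for x in np.unique(h[:,0]) if (h[:,0]==x).sum()>12])
a=np.radians(88);u=np.array([np.cos(a),np.sin(a)]);l=np.array([-u[1],u[0]]);O=np.array([.5269,-.0751])+.144*u-.029*l
x=np.median((cast("side",r,.006)[:,:2]-O)@u);print("rear",x)
b0,b1=[mask(i,(4,170,100),(16,255,255),(245,178,285,218)).mean(0) for i in(s0,f)]
if np.abs(b0-b1).max()<1.2 and x>-.069: print("done",arm.job_done())
```

```text
88 [254. 181.] [267. 212.] [260.39772727 195.60227273]
64 [256. 183.] [266. 211.] [260.921875 197.34375 ]
rear -0.06393439301274562
```

Run:
```python
from h import *
f=arm.grab_frame("side");m=[]
for im in(np.load("side0.npy"),f):
    b=mask(im,(4,150,70),(17,255,255),(245,178,285,218));b=b[(b[:,1]>187)&(b[:,1]<209)]
    m.append(np.polyval(np.polyfit(b[:,1],b[:,0],1),[190,198,206]))
print(m)
if np.abs(m[0]-m[1]).max()<.8: print("done",arm.job_done())
```

```text
[array([258.26528026, 261.18817413, 264.111068  ]), array([258.45431753, 261.1976641 , 263.94101067])]
the job is handed in; nothing more can be done
done None
```

The tray is home against its end stop, the shutter fell shut behind it, the arm is clear and the job is handed in; the judge's verdict was not reported back.

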